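Lay up the wound-dressing tray

ROBOT

A 6-joint arm with a two-finger parallel gripper is mounted at the origin on a cart in front of the work surface, level with it; the furniture and walls round the work are solid. World frame = base frame: x ahead of the robot, y to its left, z up, the work surface at z = 0. Lengths are in m, angles in degrees, forces in N, time in s.
With the tool pointing down it reaches from about 0.25 to 0.725 m from the base axis. Payload 9.7 kg.
Tool frame: the origin (TCP) lies midway between the tips of the shut fingers; the grasp point (between the pads) lies 19 mm behind it; z points along the fingers, y is the line along which they close (so a half turn about z gives the same grasp; the last joint's range is limited). The gripper opens to 85 mm and grips with 20 to 120 N. Pads are 22 mm wide; open, the fingers measure 114 mm over their backs; the gripper's body (76 mm by 85 mm) begins 54 mm behind the grasp point. The pads swing forward as they close: fully open they stand 13 mm farther back than shut.
Start: joints at [64.572, 4.979, 10.078, 95.1, 0, 90], TCP at [0.236, 0.497, 0.231] pointing down, gripper open.
Joint ranges: [-179.16, 179.16], [-48.56, 103.87], [-65.8, 70.77], [-126.05, 130.52], [-82.76, 87.17], [-180, 180]. Speed limits (degrees/s): [127.2, 127.2, 147.25, 180, 180, 180].

INTERFACE

Orientations are given as [roll, pitch, yaw] about the fixed x, y, z axes, in that order (R = Rz(yaw) Ry(pitch) Rx(roll)).
In Python, from workcell import * gives the robot as it stands.
- The arm moves only by the tool servo_tool, never from a script. Its argument "moves" is a list of rows, each a list of 4 numbers: the shift along the world's x, y, z in cm, then the turn about the world's z in rad. A call has 1 to 20 rows; each row is the pose to reach, as a shift and turn from the pose commanded when the call began; what a row does not reach only later rows make up. A row lasts 1/12 s, in which the tool goes at most 41.7 mm and 7.16 degrees, less where a joint would pass 70% of its speed; a pose out of reach is approached as far as the arm can. A call with a gripper value outside its range is refused whole. "claw" is the closure, from 0 (fully open) to 1 (shut), set as the call begins (left out, the last holds). The fingers move at their own pace and stop on an object; "force" is the grip in N (left out, the last holds). Time passes only in rows, so rows that repeat a pose let the fingers close. It gives the time, the measured TCP pose, the force, the opening and the grip force at its end, in the units of the state.
- get_obs(): the state, without advancing time (a new reading comes with each control period).
- camera(name): name is "scene" or "top" or "wrist"; returns the picture (420x560x3 uint8, red, green, blue); there is no depth.
- get_calibration(name): a dict with "fx", "fy", "cx", "cy" (pixels), "rvec" (rotation vector, rad) and "tvec" (3), from world to camera coordinates, as OpenCV has them; the wrist camera has in their place "tool_from_camera" (4x4, takes a point from camera to tool coordinates, whose origin is the TCP and whose axes are the flange's). Camera axes: x right, y down, z forward; pixel columns grow to the right and rows downward; lengths in m; the calibration is good to about 2 mm. A picture is of the moment at which its call begins: read the wrist's pose just before it. get_calibration takes no time and is no camera call.
- job_done(): hands the job in; it is judged then, once.
The state is a dict: "time": time; "q": joint angles; "qd": joint speeds; "joint_efforts": joint torques, N m; "ee_pos": TCP position; "tcp_rot": TCP orientation; "wrist_force": force on the tool from outside, world axes, zero at the start; "torque": the same for the moment, N m; "opening": finger opening in m; "grasp_force": force on a finger pad.
Only numpy, scipy, OpenCV 4.12 (cv2) and the standard library are available. Lean on these libraries where they do the work, as an engineer would, in place of code of your own. Each camera call takes 0.05 s, during which the arm holds its last target. There are 200 camera calls.

TASK

Lay up the dressing tray in order of use. Press the knobbed lid home on the one of the two steel jars that it fits, stand the white wash bottle in the tray's far corner on that jar's side and the brown bottle in the other far corner, with the gauze roll on end midway between the two bottles and the plaster reel flat directly in front of the roll, in the near half of the tray. Set the bottles down gently, keep them upright, and leave the tray and both jars where they stand.

Things in the scene. Friction and masses are not known exactly. Their poses are not given: they have to be found in the camera images.
- tray: White enamel tray, 304 x 200 mm over the rim, 48 mm high, fixed, a jar on the bench off each end. Origin: centre of its underside; x along its length to the robot's left, y across it towards the robot (far half: y below 0), z up. Flat floor 2.4 mm above the origin, 250 x 160 mm; the walls slope out to 290 x 186 mm at the rim.
- small_jar: Smaller steel jar, open, empty, 79 mm wide over its rim, 92 mm high, 0.3 kg, loose on the bench to the left or right of the tray. Origin: centre of its underside, z up. The lid fits this jar.
- large_jar: Larger steel jar, 95 mm wide, 86 mm high, open, loose, with a pair of forceps standing in it that lean out over its rim to 117 mm height. On the other side of the tray. Origin: centre of its underside, z up. The lid does not fit it.
- lid: Lid of the smaller jar, 84 mm wide, 40 mm high: an 11 mm skirt, a domed cover, and a round knob 18 mm wide from 21 to 40 mm height, to take it by. Lies skirt down. Origin: centre of the skirt's lower edge, z up. The skirt slips over the jar's rim with about 1.6 mm to spare all round; home, the cover rests on the rim and the lid's origin is 81 mm above the jar's. 60 g.
- wash_bottle: Large white squeeze bottle of wound wash with a blue cap, 62 mm in diameter, 125 mm high (straight sides from 5 to 80 mm, then a shoulder; cap 32 mm wide from 108 mm up), 0.22 to 0.45 kg. Origin: centre of its underside, z up.
- brown_bottle: Brown glass bottle with a black cap, 51 mm in diameter, 108 mm high (straight sides from 5 to 66 mm, then a shoulder; cap 32 mm wide from 91 mm up), 0.13 to 0.27 kg. Origin: centre of its underside, z up.
- gauze_roll: Gauze bandage roll standing on end, off-white, about 47 mm in diameter, 63 mm high, 30 g. Origin: centre of its underside (to 2 mm), z up.
- plaster_reel: Reel of sticking plaster lying flat, beige, 66 mm in diameter, 25 mm high, 50 g; treat it as solid. Origin: centre of its underside, z up.
There are look-alikes about, which are no part of the job. Leave any orange or purple look-alike of the brown_bottle alone.

How it is judged (in metres and radians):
At the end, for the whole second after the job is handed in: Lid level and home on the smaller jar; upright in the tray: wash bottle in the far corner by that jar, brown bottle in the other (55-110 mm from the middle, 10-70 mm beyond the centre line), roll between them and reel in front, each within 22 mm of the middle; jars within 25 mm; at rest (horizontal distance between lid and small_jar below 0.006 m and z of lid in the frame of small_jar between 0.077 and 0.0835 m and angle between the z axis of lid and the z axis of small_jar, either way round below 0.05 rad and ((x of small_jar in the frame of tray above 0 m and (x of wash_bottle in the frame of tray between 0.055 and 0.11 m and y of wash_bottle in the frame of tray between -0.07 and -0.01 m and z of wash_bottle in the frame of tray below 0.012 m and angle between wash_bottle's own z axis and vertical below 0.1 rad) and (x of brown_bottle in the frame of tray between -0.11 and -0.055 m and y of brown_bottle in the frame of tray between -0.07 and -0.01 m and z of brown_bottle in the frame of tray below 0.012 m and angle between brown_bottle's own z axis and vertical below 0.1 rad)) or (x of small_jar in the frame of tray below 0 m and (x of wash_bottle in the frame of tray between -0.11 and -0.055 m and y of wash_bottle in the frame of tray between -0.07 and -0.01 m and z of wash_bottle in the frame of tray below 0.012 m and angle between wash_bottle's own z axis and vertical below 0.1 rad) and (x of brown_bottle in the frame of tray between 0.055 and 0.11 m and y of brown_bottle in the frame of tray between -0.07 and -0.01 m and z of brown_bottle in the frame of tray below 0.012 m and angle between brown_bottle's own z axis and vertical below 0.1 rad))) and x of gauze_roll in the frame of tray between -0.022 and 0.022 m and y of gauze_roll in the frame of tray between -0.07 and -0.01 m and z of each of gauze_roll, plaster_reel in the frame of tray below 0.012 m and angle between each of gauze_roll, plaster_reel's own z axis and vertical below 0.1 rad and x of plaster_reel in the frame of tray between -0.022 and 0.022 m and y of plaster_reel in the frame of tray between 0.01 and 0.07 m and distance of each of small_jar, large_jar from where it was at the start of the episode below 0.025 m and linear speed of each of wash_bottle, brown_bottle, gauze_roll, plaster_reel, lid, small_jar below 0.02 m/s); the robot touches nothing.
It fails at once if a bottle is tipped over (angle between any of wash_bottle, brown_bottle's own z axis and vertical above 0.6 rad).
It fails at once if a bottle is dropped: it hangs in the air untouched, more than 25 mm above the bench ((height (world z) of wash_bottle above 0.025 m and contact force between wash_bottle and anything else below 0.01 N) or (height (world z) of brown_bottle above 0.025 m and contact force between brown_bottle and anything else below 0.01 N)).
It fails at once if a jar is knocked over (angle between any of small_jar, large_jar's own z axis and vertical above 0.6 rad).
It also fails if it takes over 134 s, if anything falls off the work surface, if the arm or the gripper's body presses on something with over 40 N, if the wrist force passes 120 N, or if a joint passes its speed limit or range.

## Working session

There is one attempt and no reset: what is moved stays moved. The work goes in short steps, Python scripts to look and compute and a tool call to move; the robot and the scene stay as the last step left them, time stands still between calls to the robot, and variables do not carry over. Pictures are saved under pics/ and viewed, at most 14 in all, crops included, and the job is handed in when it is done.

Besides the shell and the picture viewer there is one more tool, called after ">>>" as name([rows], argument=value, ...), one row to a line, values as JSON. servo_tool: Moves the arm, as the interface text tells. Its arguments: {"type":"object","properties":{"moves":{"type":"array","items":{"type":"array","items":{"type":"number"}}},"claw":{"type":"number"},"force":{"type":"number"}},"required":["moves"]}

```bash
mkdir -p pics; python3 - <<'E'
from workcell import *
import cv2
o=get_obs();print({k:o[k] for k in('time','ee_pos','tcp_rot','opening','wrist_force')})
for n in('scene','top'):
    cv2.imwrite(f'pics/{n}0.png',cv2.cvtColor(camera(n),cv2.COLOR_RGB2BGR));print(get_calibration(n))
print(get_calibration('wrist'))
E
```

```text
{'time': 0.0, 'ee_pos': array([0.2360569 , 0.49648934, 0.23059761]), 'tcp_rot': array([-1.79923525e+02,  1.24951951e-03,  1.54571928e+02]), 'opening': 0.08561861464248137, 'wrist_force': array([-0.3508858 ,  0.55326269, -0.49126477])}
{'fx': 451.729346827545, 'fy': 451.729346827545, 'cx': 281.5159816273881, 'cy': 210.04241815995147, 'rvec': array([ 1.9817805, -0.8095204,  0.4788702]), 'tvec': array([-0.34474262,  0.21481033,  0.92209116])}
{'fx': 496.7072621133619, 'fy': 496.7072621133619, 'cx': 271.7576833333004, 'cy': 217.84246206146963, 'rvec': array([ 2.07476145, -2.13980581,  0.226248  ]), 'tvec': array([0.02299084, 0.51857862, 1.15537614])}
{'fx': 371.1523958501153, 'fy': 371.1523958501153, 'cx': 282.46804801087313, 'cy': 209.13500719088236, 'tool_from_camera': array([[ 1.45239615e-03, -9.49649759e-01, -3.13310111e-01,
         7.98265984e-02],
       [ 9.99998215e-01,  1.75790131e-03, -6.92594941e-04,
        -1.33076699e-03],
       [ 1.20849087e-03, -3.13308546e-01,  9.49650617e-01,
        -1.41722160e-01],
       [ 0.00000000e+00,  0.00000000e+00,  0.00000000e+00,
         1.00000000e+00]])}
```

View pics/scene0.png

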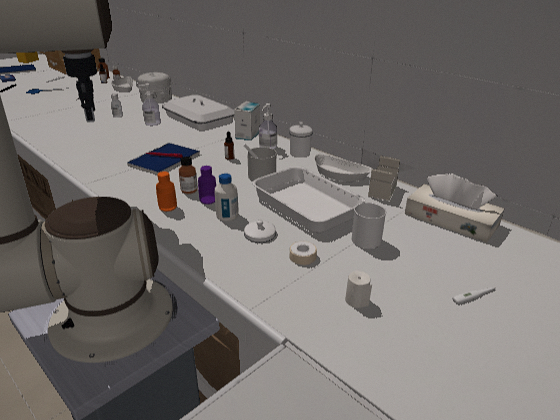

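View pics/top0.png

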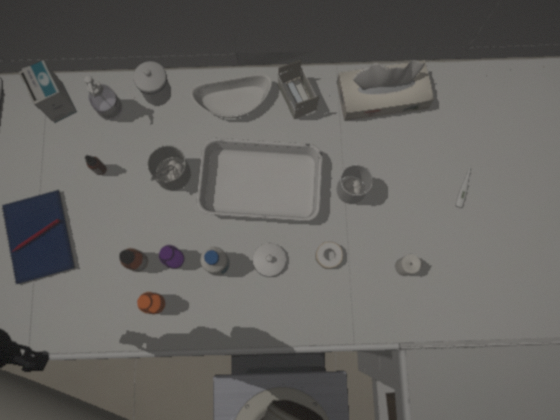

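```bash
cat > h.py <<'E'
from workcell import *
import cv2, numpy as np
from scipy.spatial.transform import Rotation as R
def cam(name):
    """K, rotation camera->world, camera centre"""
    c=get_calibration(name)
    K=np.array([[c['fx'],0,c['cx']],[0,c['fy'],c['cy']],[0,0,1]])
    if name=='wrist':
        o=get_obs();Rt=R.from_euler('xyz',o['tcp_rot'],degrees=True).as_matrix();T=c['tool_from_camera']
        return K,Rt@T[:3,:3],Rt@T[:3,3]+o['ee_pos']
    Rc=R.from_rotvec(c['rvec']).as_matrix().T
    return K,Rc,-Rc@c['tvec']
def ray(cm,uv,z):
    K,Rc,C=cm
    d=Rc@np.linalg.solve(K,[uv[0],uv[1],1.]);return C+d*(z-C[2])/d[2]
def proj(cm,P):
    K,Rc,C=cm
    p=K@(Rc.T@(np.asarray(P)-C));return p[:2]/p[2]
def snap(name,fn=None):
    cm=cam(name);im=camera(name)
    if fn: cv2.imwrite(f'pics/{fn}.png',cv2.cvtColor(im,cv2.COLOR_RGB2BGR))
    return cm,im
E
python3 - <<'E'
from h import *
cm=cam('top');im=cv2.imread('pics/top0.png')
print('cam',cm[2])
for n,uv,z in [('trayTL',(204,141),.048),('trayTR',(322,145),.048),('trayBR',(320,221),.048),('trayBL',(202,216),.048),('trayc',(262,181),.048),('small',(355,185),.0),('smallrim',(356,184),.092),('large',(170,168),.086),('lidknob',(269,258),.04),('lid',(269.5,260),.01),('wash',(211,258),.125),('brown',(129,258),.108),('reel',(330,255),.025),('gauze',(411,265),.063)]:
    print(n,ray(cm,uv,z).round(3))
c=cv2.resize(im[125:285,100:440],None,fx=2.35,fy=2.35,interpolation=cv2.INTER_CUBIC)
c=cv2.convertScaleAbs(c,alpha=1.4)
cv2.imwrite('pics/topcrop.png',c);print(c.shape)
E
```

```text
cam [0.26075105 0.00975134 1.23945964]
trayTL [0.726 0.173 0.048]
trayTR [ 0.706 -0.126  0.048]
trayBR [ 0.509 -0.111  0.048]
trayBL [0.531 0.178 0.048]
trayc [0.616 0.028 0.048]
small [ 0.612 -0.211  0.   ]
smallrim [ 0.588 -0.197  0.092]
large [0.644 0.251 0.086]
lidknob [0.423 0.017 0.04 ]
lid [0.422 0.016 0.01 ]
wash [0.416 0.147 0.125]
brown [0.424 0.337 0.108]
reel [ 0.428 -0.134  0.025]
gauze [ 0.393 -0.32   0.063]
(376, 799, 3)
```

View pics/topcrop.png

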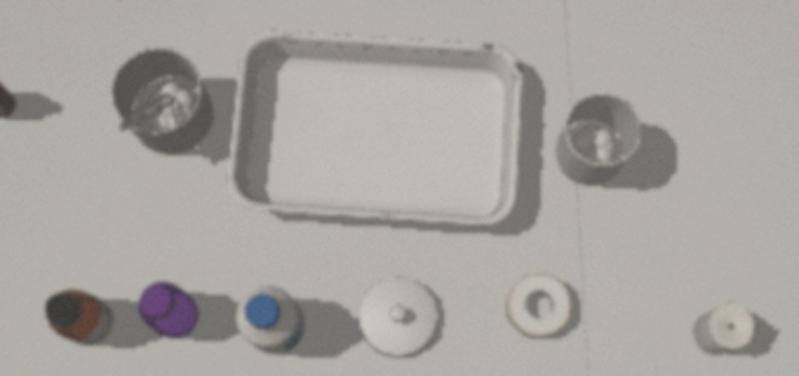

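>>> servo_tool([
  [18.6, -48, 0, -1.127],
  [18.6, -48, 0, -1.127],
  [18.6, -48, 0, -1.127],
  [18.6, -48, 0, -1.127],
  [18.6, -48, 0, -1.127],
  [18.6, -48, 0, -1.127],
  [18.6, -48, 0, -1.127],
  [18.6, -48, 0, -1.127],
  [18.6, -48, 0, -1.127],
  [18.6, -48, 0, -1.127],
  [18.6, -48, 0, -1.127],
  [18.6, -48, 0, -1.127],
  [18.6, -48, 0, -1.127],
  [18.6, -48, -3, -1.127],
  [18.6, -48, -6, -1.127],
  [18.6, -48, -9, -1.127],
  [18.6, -48, -9, -1.127],
  [18.6, -48, -9, -1.127],
  [18.6, -48, -9, -1.127],
], claw=0.4)

```text
time: 1.68
ee_pos: [0.4226, 0.0168, 0.143]
tcp_rot: [179.9, -0.0, 90.0]
wrist_force: [-0.1, 0.2, 1.0]
opening: 0.0516
grasp_force: 0.0
```

```bash
python3 - <<'E'
from h import *
cm,im=snap('wrist','w_lid')
o=get_obs();print({k:o[k] for k in('time','q','ee_pos','tcp_rot','opening')})
snap('top','top1')
E
```

```text
{'time': 1.7333, 'q': array([ 2.28558682e+00, -1.34627854e+01, -1.69870043e+01,  8.63292944e+01,
       -9.75770068e-04,  9.22704509e+01]), 'ee_pos': array([0.42299392, 0.01687776, 0.14339848]), 'tcp_rot': array([ 1.79853590e+02, -4.82827832e-03,  9.00151408e+01]), 'opening': 0.051384221279540385}
```

View pics/w_lid.png

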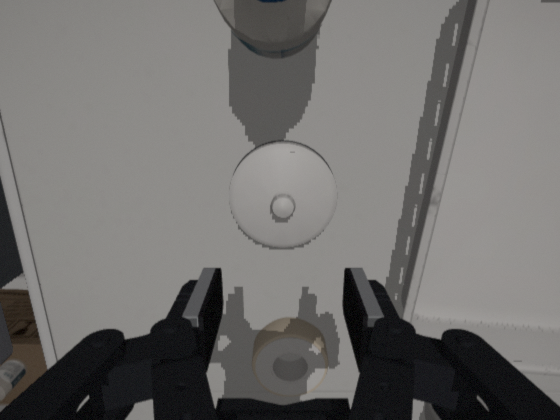

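```bash
python3 - <<'E'
from h import *
cm=cam('wrist');im=cv2.imread('pics/w_lid.png')
g=cv2.GaussianBlur(cv2.cvtColor(im,cv2.COLOR_BGR2GRAY),(3,3),0)
for crop,(r0,r1) in (((slice(130,260),slice(215,350)),(45,60)),((slice(185,230),slice(260,306)),(8,16))):
    c=cv2.HoughCircles(g[crop],cv2.HOUGH_GRADIENT,1.,10,param1=60,param2=10,minRadius=r0,maxRadius=r1)[0][:3]
    for x,y,r in c:
        uv=(x+crop[1].start,y+crop[0].start);print(uv,r,[ray(cm,uv,z).round(4) for z in(0.0,.011,.03,.04)])
P=ray(cm,(283,194),.008);print('r mm',np.linalg.norm(ray(cm,(337,194),.008)-P))
E
```

```text
(np.float32(282.5), np.float32(195.5)) 53.3 [array([0.4236, 0.013 , 0.    ]), array([0.4235, 0.0162, 0.011 ]), array([0.4235, 0.0217, 0.03  ]), array([0.4234, 0.0246, 0.04  ])]
(np.float32(281.5), np.float32(185.5)) 46.8 [array([0.4227, 0.0212, 0.    ]), array([0.4227, 0.0241, 0.011 ]), array([0.4227, 0.0291, 0.03  ]), array([0.4227, 0.0317, 0.04  ])]
(np.float32(291.5), np.float32(190.5)) 58.3 [array([0.4307, 0.0171, 0.    ]), array([0.4304, 0.0202, 0.011 ]), array([0.4299, 0.0254, 0.03  ]), array([0.4296, 0.0282, 0.04  ])]
(np.float32(282.5), np.float32(206.5)) 13.2 [array([0.4236, 0.0037, 0.    ]), array([0.4235, 0.0073, 0.011 ]), array([0.4235, 0.0134, 0.03  ]), array([0.4234, 0.0167, 0.04  ])]
r mm 0.04192985279978039
```

>>> servo_tool([
  [0.05, 0, -3, 0],
  [0.05, 0, -6, 0],
  [0.05, 0, -9, 0],
  [0.05, 0, -11, 0],
  [0.05, 0, -11.8, 0],
  [0.05, 0, -11.8, 0],
  [0.05, 0, -11.8, 0],
])

```text
time: 2.37
ee_pos: [0.4235, 0.0168, 0.0249]
tcp_rot: [179.9, -0.0, 90.0]
wrist_force: [-0.7, 0.3, 0.7]
opening: 0.0509
grasp_force: 0.0
```

>>> servo_tool([
  [0, 0, 0, 0],
  [0, 0, 0, 0],
  [0, 0, 0, 0],
  [0, 0, 0, 0],
  [0, 0, 0, 0],
  [0, 0, 0, 0],
  [0, 0, 0, 0],
  [0, 0, 0, 0],
], claw=1, force=35)

```text
time: 3.03
ee_pos: [0.4236, 0.0168, 0.0248]
tcp_rot: [179.9, -0.0, 90.0]
wrist_force: [-1.8, -0.4, 6.9]
opening: 0.0163
grasp_force: 34.0
```

>>> servo_tool([
  [0, 0, 1, 0],
  [0, 0, 3, 0],
  [0, 0, 6, 0],
  [0, 0, 10, 0],
  [2, -4, 13, 0],
  [4, -7, 16, 0],
  [6, -10.5, 17.5, 0],
  [8, -14, 17.5, 0],
  [10, -17.5, 17.5, 0],
  [12, -21, 17.5, 0],
  [14, -24.5, 17.5, 0],
  [15.5, -27, 17.5, 0],
  [16.3, -28.5, 17.5, 0],
  [16.6, -29.2, 17.5, 0],
  [16.6, -29.2, 17.5, 0],
  [16.6, -29.2, 17.5, 0],
  [16.6, -29.2, 17.5, 0],
])

```text
time: 4.45
ee_pos: [0.5883, -0.2741, 0.1991]
tcp_rot: [180.0, -0.0, 90.1]
wrist_force: [0.5, -0.3, 0.6]
opening: 0.0163
grasp_force: 34.4
```

```bash
python3 - <<'E'
from h import *
cm,im=snap('wrist','w_jar')
np.savez('wj.npz',K=cm[0],R=cm[1],C=cm[2])
o=get_obs();print({k:o[k] for k in('time','ee_pos','tcp_rot','opening','grasp_force','wrist_force')})
print(proj(cm,(.592,-.197,.092)),proj(cm,o['ee_pos']))
E
```

```text
{'time': 4.5, 'ee_pos': array([ 0.58835247, -0.27401068,  0.19922338]), 'tcp_rot': array([1.79960499e+02, 9.28507395e-03, 9.00646767e+01]), 'opening': 0.01606318888618435, 'grasp_force': 34.39526438713074, 'wrist_force': array([-0.05275723,  0.12861217, -0.25500354])}
[288.53786395  89.43532007] [282.56084782 280.03256764]
```

View pics/w_jar.png

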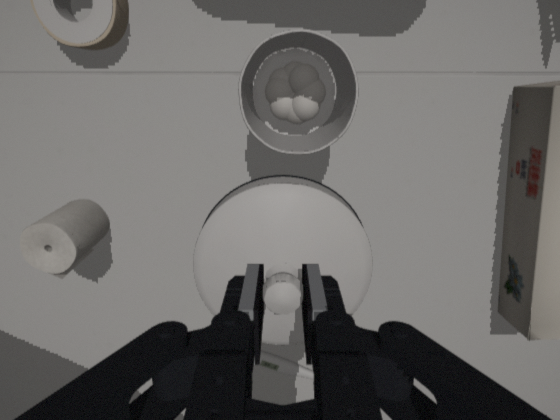

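```bash
cat >> h.py <<'E'
from scipy.optimize import least_squares
def rimfit(g,cm,uv0,z,r,win=8,angs=np.arange(0,360,4),sign=0):
    """Circle of radius r at height z: edge points by radial search about a guess, rays onto plane, circle fit."""
    P0=ray(cm,uv0,z)
    for it in range(3):
        pts=[]
        for a in np.radians(angs):
            rr=r+np.linspace(-win,win,81)/1000
            uv=np.array([proj(cm,P0+q*np.array([np.cos(a),np.sin(a),0])) for q in rr],np.float32)
            s=cv2.remap(g,uv[:,0].reshape(1,-1),uv[:,1].reshape(1,-1),cv2.INTER_LINEAR)[0].astype(float)
            d=np.gradient(cv2.GaussianBlur(s.reshape(1,-1),(0,0),4)[0]); d=d*sign if sign else abs(d)
            k=d[5:-5].argmax()+5
            if d[k]>.4: pts.append(P0[:2]+rr[k]*np.array([np.cos(a),np.sin(a)]))
        pts=np.array(pts)
        f=least_squares(lambda p:np.hypot(*(pts-p[:2]).T)-p[2],[*P0[:2],r],loss='soft_l1',f_scale=.0007)
        P0=np.array([f.x[0],f.x[1],z])
    return f.x.round(4),len(pts),np.median(abs(f.fun)).round(5)
E
python3 - <<'E'
from h import *
d=np.load('wj.npz');cm=(d['K'],d['R'],d['C'])
g=cv2.cvtColor(cv2.imread('pics/w_jar.png'),cv2.COLOR_BGR2GRAY)
print('jar',rimfit(g,cm,(298,91),.092,.0395,8),rimfit(g,cm,(298,91),.092,.0395,4))
for z in(.1742,.18): print('lid',z,ray(cm,(283,270),z).round(4),[rimfit(g,cm,uv,z,.042,6,a) for uv in[(283,268)] for a in(np.arange(0,181,4),np.r_[0:60:4,120:181:4])])
t=cv2.cvtColor(cv2.imread('pics/top0.png'),cv2.COLOR_BGR2GRAY)
print('top jar',rimfit(t,cam('top'),(356.2,182),.092,.0395,6))
print('top large',rimfit(t,cam('top'),(168,166),.086,.0475,6))
E
```

```text
jar (array([ 0.5979, -0.2008,  0.0373]), 90, np.float64(0.00056)) (array([ 0.5979, -0.2007,  0.0374]), 90, np.float64(0.00043))
lid 0.1742 [ 0.5886 -0.2823  0.1742] [(array([ 0.5883, -0.2772,  0.0427]), 46, np.float64(0.00056)), (array([ 0.5883, -0.2769,  0.0426]), 31, np.float64(0.00073))]
lid 0.18 [ 0.5886 -0.2793  0.18  ] [(array([ 0.5883, -0.2743,  0.0412]), 46, np.float64(0.00066)), (array([ 0.5883, -0.274 ,  0.0411]), 31, np.float64(0.00072))]
top jar (array([ 0.5977, -0.1992,  0.0382]), 86, np.float64(0.00065))
top large (array([0.6557, 0.2599, 0.0462]), 88, np.float64(0.00073))
```

>>> servo_tool([
  [0.5, 3, 0, 0],
  [0.9, 5.5, 0, 0],
  [0.97, 7, -1, 0],
  [0.97, 7.35, -3, 0],
  [0.97, 7.35, -5, 0],
  [0.97, 7.35, -6.4, 0],
  [0.97, 7.35, -6.4, 0],
  [0.97, 7.35, -6.4, 0],
  [0.97, 7.35, -6.4, 0],
])

```text
time: 5.25
ee_pos: [0.5986, -0.2014, 0.136]
tcp_rot: [179.9, 0.0, 90.0]
wrist_force: [-0.4, -0.6, -0.3]
opening: 0.016
grasp_force: 34.4
```

```bash
python3 - <<'E'
from h import *
cm,im=snap('wrist','w_fit')
o=get_obs();print({k:o[k] for k in('time','ee_pos','tcp_rot','opening','wrist_force')})
E
```

```text
{'time': 5.3, 'ee_pos': array([ 0.59875584, -0.20165836,  0.1361135 ]), 'tcp_rot': array([1.79877838e+02, 4.10626667e-02, 9.00162303e+01]), 'opening': 0.01624714024637447, 'wrist_force': array([ 0.77304521,  0.3730015 , -0.68876949])}
```

View pics/w_fit.png

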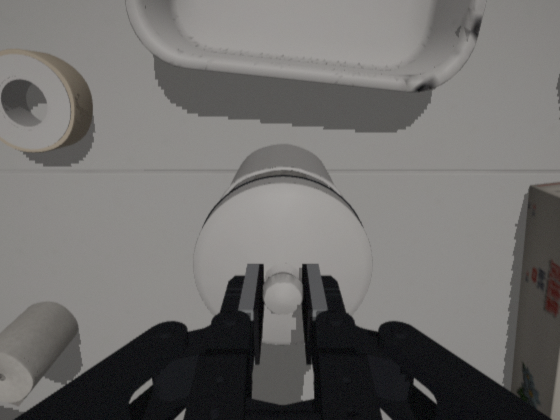

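>>> servo_tool([
  [-0.07, 0.11, 0, 0],
  [-0.07, 0.11, -0.7, 0],
  [-0.07, 0.11, -1.3, 0],
  [-0.07, 0.11, -1.6, 0],
  [-0.07, 0.11, -1.8, 0],
  [-0.07, 0.11, -2.0, 0],
  [-0.07, 0.11, -2.2, 0],
  [-0.07, 0.11, -2.4, 0],
  [-0.07, 0.11, -2.4, 0],
])

```text
time: 6.05
ee_pos: [0.5976, -0.2006, 0.1099]
tcp_rot: [-180.0, -0.0, 90.0]
wrist_force: [1.0, 0.8, -0.3]
opening: 0.0161
grasp_force: 34.3
```

>>> servo_tool([
  [0, 0, -0.2, 0],
  [0, 0, -0.3, 0],
  [0, 0, -0.4, 0],
  [0, 0, -0.5, 0],
  [0, 0, -0.55, 0],
  [0, 0, -0.55, 0],
])

```text
time: 6.55
ee_pos: [0.5978, -0.2006, 0.1056]
tcp_rot: [179.9, 0.0, 90.0]
wrist_force: [-1.0, 1.9, 5.1]
opening: 0.0163
grasp_force: 34.8
```

>>> servo_tool([
  [0, 0, -0.15, 0],
  [0, 0, -0.15, 0],
  [0, 0, -0.15, 0],
])

```text
time: 6.8
ee_pos: [0.598, -0.2007, 0.1055]
tcp_rot: [179.9, 0.0, 90.0]
wrist_force: [-3.1, 2.5, 12.1]
opening: 0.0165
grasp_force: 35.6
```

>>> servo_tool([
  [0, 0, 0.15, 0],
  [0, 0, 0.15, 0],
  [0, 0, 0.15, 0],
  [0, 0, 0.15, 0],
  [0, 0, 0.15, 0],
  [0, 0, 2, 0],
  [0, 0, 5, 0],
  [0, 3, 8, 0.12],
  [0, 6, 8, 0.24],
  [0, 6, 8, 0.24],
], claw=0.4)

```text
time: 7.63
ee_pos: [0.5985, -0.1372, 0.1857]
tcp_rot: [179.8, 0.0, 104.3]
wrist_force: [-0.7, 0.1, -0.7]
opening: 0.0515
grasp_force: 0.0
```

```bash
python3 - <<'E'
from h import *
cm,im=snap('top','top2')
o=get_obs();print({k:o[k] for k in('time','ee_pos','tcp_rot','opening','wrist_force')})
g=cv2.cvtColor(cv2.imread('pics/top0.png'),cv2.COLOR_BGR2GRAY)
c=im[225:285,95:440].copy();cm=cam('top')
hsv=cv2.cvtColor(cv2.cvtColor(cv2.imread('pics/top0.png'),cv2.COLOR_BGR2RGB),cv2.COLOR_RGB2HSV)
# wash cap: blue; brown cap: dark
def cen(m,box):
    x0,y0,x1,y1=box;k=np.zeros_like(m);k[y0:y1,x0:x1]=m[y0:y1,x0:x1]
    n,l,s,ce=cv2.connectedComponentsWithStats(k.astype(np.uint8));i=s[1:,4].argmax()+1;return ce[i],s[i]
ce,s=cen((hsv[...,0]>95)&(hsv[...,0]<125)&(hsv[...,1]>90),(195,240,235,280));print('washcap',ce,s,ray(cm,ce,.122).round(4))
ce,s=cen(hsv[...,2]<55,(112,243,140,275));print('browncap',ce,s,ray(cm,ce,.104).round(4))
for z,r,uv in((.025,.033,(330,255)),):print('reel',rimfit(g,cm,uv,z,r,8))
print('gauze',rimfit(g,cm,(411,265),.063,.0235,7))
E
```

```text
{'time': 7.6833, 'ee_pos': array([ 0.59816508, -0.13875048,  0.18438179]), 'tcp_rot': array([1.79904941e+02, 3.02999777e-02, 1.03976871e+02]), 'opening': 0.05136079947013839, 'wrist_force': array([-0.77074329,  0.01904434, -0.31077549])}
washcap [211.21969697 257.07575758] [205 251  13  13 132] [0.418  0.1469 0.122 ]
browncap [127.14935065 256.66883117] [120 250  15  15 154] [0.4275 0.3428 0.104 ]
reel (array([ 0.429 , -0.1319,  0.031 ]), 83, np.float64(0.00045))
gauze (array([ 0.3961, -0.3194,  0.0225]), 67, np.float64(0.0005))
```

>>> servo_tool([
  [-4, 0.6, 0, 1.33],
  [-8, 0.6, 0, 1.33],
  [-12, 0.6, 0, 1.33],
  [-16, 0.6, 0, 1.33],
  [-16.9, 0.6, -2, 1.33],
  [-16.9, 0.6, -5, 1.33],
  [-16.9, 0.6, -8, 1.33],
  [-16.9, 0.6, -10, 1.33],
  [-16.9, 0.6, -10, 1.33],
  [-16.9, 0.6, -10, 1.33],
  [-16.9, 0.6, -10, 1.33],
  [-16.9, 0.6, -10, 1.33],
], claw=0)

```text
time: 8.68
ee_pos: [0.4282, -0.1351, 0.0826]
tcp_rot: [180.0, -0.1, -179.9]
wrist_force: [0.0, -0.0, 0.6]
opening: 0.0853
grasp_force: 0.0
```

```bash
python3 - <<'E'
from h import *
cm,im=snap('wrist','w_reel')
o=get_obs();print({k:o[k] for k in('time','ee_pos','tcp_rot','opening','wrist_force')})
E
```

```text
{'time': 8.7333, 'ee_pos': array([ 0.42830116, -0.1350193 ,  0.08274649]), 'tcp_rot': array([ 1.79994439e+02, -5.35548699e-02,  1.79782829e+02]), 'opening': 0.08519837380314767, 'wrist_force': array([-0.21072857,  0.44600716, -0.52891703])}
```

View pics/w_reel.png

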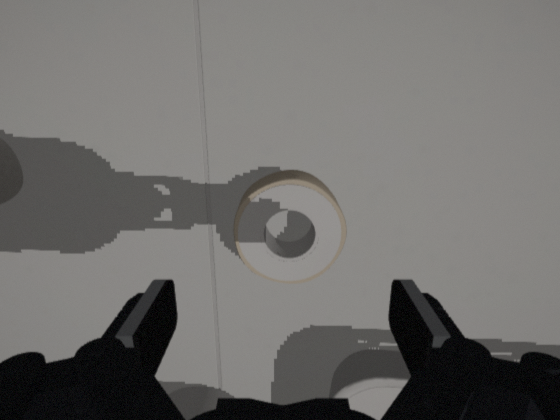

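```bash
python3 - <<'E'
from h import *
cm=cam('wrist');g=cv2.cvtColor(cv2.imread('pics/w_reel.png'),cv2.COLOR_BGR2GRAY)
print(ray(cm,(290,232),.025),rimfit(g,cm,(290,232),.025,.033,4))
E
```

```text
[ 0.42739491 -0.13223791  0.025     ] (array([ 0.4261, -0.1331,  0.0323]), 90, np.float64(0.00052))
```

>>> servo_tool([
  [-0.15, 0.25, -3, 0],
  [-0.15, 0.25, -5.5, 0],
  [-0.15, 0.25, -7.2, 0],
  [-0.15, 0.25, -7.85, 0],
  [-0.15, 0.25, -7.85, 0],
  [-0.15, 0.25, -7.85, 0],
])

```text
time: 9.23
ee_pos: [0.4273, -0.1324, 0.0053]
tcp_rot: [-180.0, 0.0, 179.9]
wrist_force: [-0.3, -0.4, 0.3]
opening: 0.0857
grasp_force: 0.0
```

>>> servo_tool([
  [0, 0, 0, 0],
  [0, 0, 0, 0],
  [0, 0, 0, 0],
  [0, 0, 0, 0],
  [0, 0, 0, 0],
  [0, 0, 0, 0],
], claw=1, force=30)

```text
time: 9.73
ee_pos: [0.4281, -0.1326, 0.0064]
tcp_rot: [-179.9, 0.1, 179.9]
wrist_force: [-1.5, 0.3, 5.7]
opening: 0.064
grasp_force: 32.9
```

```bash
python3 - <<'E'
from h import *
# tray floor outline in the first top picture
im=cv2.imread('pics/top0.png');g=cv2.cvtColor(im,cv2.COLOR_BGR2GRAY);cm=cam('top')
# outer rim edge: sample along straight parts, both long and short sides, from guess
c0=np.array([.618,.0285]);th=np.radians(3.5)
for it in range(3):
    ex=np.array([np.sin(th),np.cos(th)]);ey=np.array([-np.cos(th),np.sin(th)])
    L={}
    for nm,n,t,h,span in(('L',ex,ey,.152,.06),('R',-ex,ey,.152,.06),('N',ey,ex,.1,.11),('F',-ey,ex,.1,.11)):
        pts=[]
        for s in np.linspace(-span,span,31):
            q=h+np.linspace(-.01,.01,81)
            uv=np.array([proj(cm,[*(c0+t*s+n*k),.048]) for k in q],np.float32)
            v=cv2.remap(g,uv[:,0].reshape(1,-1),uv[:,1].reshape(1,-1),cv2.INTER_LINEAR).astype(np.float32)
            d=-np.gradient(cv2.GaussianBlur(v,(0,0),4)[0]);k=d[5:-5].argmax()+5
            pts.append((s,q[k]))
        pts=np.array(pts);p=np.polyfit(*pts.T,1)
        for _ in range(3):
            r=abs(np.polyval(p,pts[:,0])-pts[:,1]);p=np.polyfit(*pts[r<=np.percentile(r,70)].T,1)
        L[nm]=p
    print({k:v.round(4).tolist() for k,v in L.items()})
    # n=ex: offset grows with ey*s slope
    c0=c0+ex*(L['L'][1]-L['R'][1])/2+ey*(L['N'][1]-L['F'][1])/2
    rot=(-L['L'][0]+L['R'][0]+L['N'][0]-L['F'][0])/4  # rotation of ex towards ey
    th-=rot
    print(c0.round(4),np.degrees(th).round(2))
for n,x,y in(('wash',-.083,-.04),('brown',.083,-.04),('gauze',0,-.04),('reel',0,.04)):print(n,(c0+ex*x+ey*y).round(4))
E
```

```text
{'L': [0.0281, 0.1589], 'R': [-0.0304, 0.1456], 'N': [-0.0339, 0.0952], 'F': [0.0327, 0.1042]}
[0.6229 0.0349] 5.29
{'L': [0.0034, 0.1521], 'R': [-0.0001, 0.1521], 'N': [-0.0072, 0.0994], 'F': [0.0055, 0.0998]}
[0.6231 0.0349] 5.52
{'L': [0.0043, 0.152], 'R': [-0.0082, 0.1522], 'N': [-0.003, 0.0996], 'F': [0.0018, 0.0995]}
[0.623  0.0348] 5.77
wash [ 0.6548 -0.0517]
brown [0.6708 0.1135]
gauze [0.6628 0.0309]
reel [0.5832 0.0386]
```

>>> servo_tool([
  [0, 0, 1, 0],
  [0, 0, 4, 0],
  [0, 0, 8, 0],
  [2, 3, 10, 0],
  [5, 6, 10, -0.05],
  [8, 9, 10, -0.1],
  [11, 12, 10, -0.1],
  [13.5, 15, 10, -0.1],
  [15, 16.7, 10, -0.1],
  [15.5, 17.1, 10, -0.1],
  [15.5, 17.1, 7, -0.1],
  [15.5, 17.1, 4, -0.1],
  [15.5, 17.1, 2, -0.1],
  [15.5, 17.1, 1, -0.1],
  [15.5, 17.1, 0.5, -0.1],
  [15.5, 17.1, 0.5, -0.1],
  [15.5, 17.1, 0.5, -0.1],
])

```text
time: 11.15
ee_pos: [0.5829, 0.0386, 0.0114]
tcp_rot: [180.0, 0.1, 174.2]
wrist_force: [-0.0, -0.3, -0.5]
opening: 0.0636
grasp_force: 33.5
```

>>> servo_tool([
  [0, 0, -0.3, 0],
  [0, 0, -0.3, 0],
  [0, 0, -0.3, 0],
])

```text
time: 11.4
ee_pos: [0.5835, 0.0388, 0.0089]
tcp_rot: [180.0, 0.2, 174.2]
wrist_force: [-0.4, -0.9, 4.7]
opening: 0.0635
grasp_force: 34.1
```

>>> servo_tool([
  [0, 0, 0, 0],
  [0, 0, 0, 0],
  [0, 0, 0, 0],
  [0, 0, 0, 0],
  [0, 0, 3, 0],
  [0, 0, 7, 0],
  [0, 0, 11, 0],
  [0, 0, 15, 0],
  [-3, 2, 18, -0.3],
  [-7, 4.5, 19, -1.47],
  [-11, 7, 19, -1.47],
  [-14, 9, 19, -1.47],
  [-16.5, 10.8, 19, -1.47],
  [-16.5, 10.8, 19, -1.47],
  [-16.5, 10.8, 19, -1.47],
  [-16.5, 10.8, 19, -1.47],
  [-16.5, 10.8, 19, -1.47],
  [-16.5, 10.8, 19, -1.47],
  [-16.5, 10.8, 19, -1.47],
  [-16.5, 10.8, 19, -1.47],
], claw=0)

```text
time: 13.07
ee_pos: [0.4171, 0.1469, 0.1968]
tcp_rot: [180.0, -0.0, 89.6]
wrist_force: [0.5, -0.7, 0.1]
opening: 0.085
grasp_force: 0.0
```

```bash
python3 - <<'E'
from h import *
cm,im=snap('wrist','w_wash')
o=get_obs();print({k:o[k] for k in('time','ee_pos','tcp_rot','opening','wrist_force')})
hsv=cv2.cvtColor(im,cv2.COLOR_RGB2HSV)
m=((hsv[...,0]>95)&(hsv[...,0]<125)&(hsv[...,1]>90)).astype(np.uint8)
n,l,s,ce=cv2.connectedComponentsWithStats(m);i=s[1:,4].argmax()+1;print(ce[i],s[i],ray(cm,ce[i],.12))
g=cv2.cvtColor(im,cv2.COLOR_RGB2GRAY);print(rimfit(g,cm,ce[i],.125,.016,3))
snap('top','top3')
E
```

```text
{'time': 13.1167, 'ee_pos': array([0.41711216, 0.14682078, 0.19682255]), 'tcp_rot': array([ 1.79994919e+02, -1.10707200e-03,  8.92523477e+01]), 'opening': 0.08541010652132458, 'wrist_force': array([0.02774687, 0.33484334, 0.54086999])}
[283.22399655 217.88778593] [ 258  190   52   56 2317] [0.41756142 0.14770916 0.12      ]
(array([0.4176, 0.1489, 0.0175]), 90, np.float64(0.00072))
```

View pics/w_wash.png

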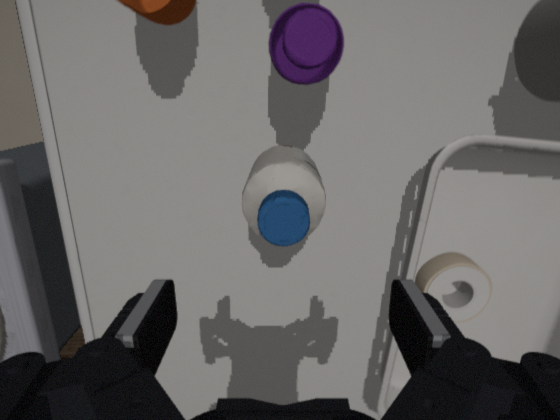

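View pics/top3.png

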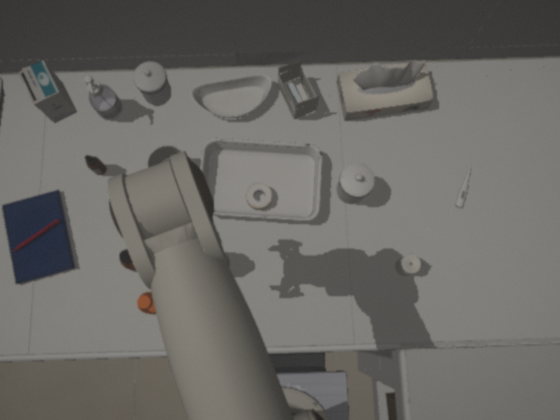

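>>> servo_tool([
  [0.05, 0.12, -3, 0],
  [0.05, 0.12, -6, 0],
  [0.05, 0.12, -9, 0],
  [0.05, 0.12, -11.5, 0],
  [0.05, 0.12, -13, 0],
  [0.05, 0.12, -13.8, 0],
  [0.05, 0.12, -14, 0],
  [0.05, 0.12, -14, 0],
  [0.05, 0.12, -14, 0],
])

```text
time: 13.92
ee_pos: [0.4183, 0.1482, 0.058]
tcp_rot: [179.9, -0.0, 90.1]
wrist_force: [0.5, -0.0, 0.6]
opening: 0.0851
grasp_force: 0.0
```

>>> servo_tool([
  [0, 0, 0, 0],
  [0, 0, 0, 0],
  [0, 0, 0, 0],
  [0, 0, 0, 0],
  [0, 0, 0, 0],
  [0, 0, 0, 0],
  [0, 0, 0, 0],
], claw=1, force=45)

```text
time: 14.5
ee_pos: [0.4182, 0.1482, 0.058]
tcp_rot: [179.9, -0.0, 90.0]
wrist_force: [-1.3, -0.9, 6.2]
opening: 0.0592
grasp_force: 47.9
```

>>> servo_tool([
  [0, 0, 0.5, 0],
  [0, 0, 1.5, 0],
  [0, 0, 3, 0],
  [0, 0, 5, 0],
  [0, 0, 7, 0],
  [0, 0, 8.5, 0],
  [0, 0, 9, 0],
  [0.8, -0.7, 9, 0],
  [2, -1.8, 9, 0],
  [4, -3.4, 9, 0],
  [6.2, -5.2, 9, 0],
  [8.5, -7.2, 9, 0],
  [10.8, -9.1, 9, 0],
  [13.1, -11, 9, 0],
  [15.4, -13, 9, 0],
  [17.7, -15, 9, 0],
  [20, -16.9, 9, 0],
  [22, -18.6, 9, 0],
  [23.2, -19.6, 9, 0],
  [23.7, -20, 9, 0],
])

```text
time: 16.17
ee_pos: [0.6556, -0.0544, 0.1443]
tcp_rot: [-179.9, 0.0, 89.9]
wrist_force: [0.0, 0.1, -3.0]
opening: 0.0595
grasp_force: 49.5
```

```bash
python3 - <<'E'
from h import *
cm,im=snap('wrist','w_wash2')
o=get_obs();print({k:o[k] for k in('time','ee_pos','tcp_rot','opening','wrist_force')})
E
```

```text
{'time': 16.2167, 'ee_pos': array([ 0.65552665, -0.05413465,  0.1444903 ]), 'tcp_rot': array([-1.79865333e+02,  1.00471992e-02,  8.99028160e+01]), 'opening': 0.05980723924456394, 'wrist_force': array([-1.59128455, -0.08811831, -3.70609635])}
```

View pics/w_wash2.png

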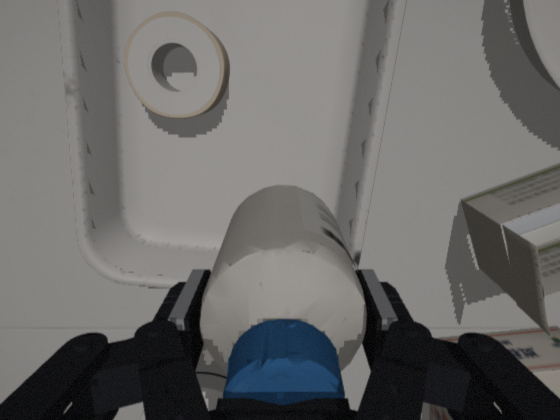

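>>> servo_tool([
  [0, 0.2, -1, 0],
  [0, 0.2, -2.5, 0],
  [0, 0.2, -4, 0],
  [0, 0.2, -5.5, 0],
  [0, 0.2, -6.6, 0],
  [0, 0.2, -7.3, 0],
  [0, 0.2, -7.7, 0],
  [0, 0.2, -7.9, 0],
  [0, 0.2, -8.0, 0],
  [0, 0.2, -8.1, 0],
  [0, 0.2, -8.1, 0],
])

```text
time: 17.13
ee_pos: [0.6549, -0.05, 0.0663]
tcp_rot: [180.0, 0.0, 90.0]
wrist_force: [0.0, -0.2, -2.4]
opening: 0.0591
grasp_force: 49.5
```

>>> servo_tool([
  [0, -0.1, -0.2, 0],
  [0, -0.1, -0.3, 0],
  [0, -0.1, -0.4, 0],
  [0, -0.1, -0.5, 0],
  [0, -0.1, -0.55, 0],
  [0, -0.1, -0.6, 0],
  [0, -0.1, -0.6, 0],
])

```text
time: 17.72
ee_pos: [0.6547, -0.0511, 0.0605]
tcp_rot: [180.0, 0.0, 90.0]
wrist_force: [-2.3, -1.2, 4.2]
opening: 0.0594
grasp_force: 50.1
```

>>> servo_tool([
  [0, 0, 0, 0],
  [0, 0, 0, 0],
  [0, 0, 0, 0],
  [0, 0, 0, 0],
  [0, 0, 1, 0],
  [0, 0, 3.5, 0],
  [0, 0, 7, 0],
  [0, 0, 10.5, 0],
  [0, 0, 14, 0],
  [0, 0, 14, 0],
], claw=0)

```text
time: 18.55
ee_pos: [0.6564, -0.0511, 0.2089]
tcp_rot: [179.4, 0.0, 90.0]
wrist_force: [0.9, -0.2, 1.9]
opening: 0.0856
grasp_force: 0.0
```

>>> servo_tool([
  [-22.7, 39.4, 0, 0],
  [-22.7, 39.4, 0, 0],
  [-22.7, 39.4, 0, 0],
  [-22.7, 39.4, 0, 0],
  [-22.7, 39.4, 0, 0],
  [-22.7, 39.4, 0, 0],
  [-22.7, 39.4, 0, 0],
  [-22.7, 39.4, 0, 0],
  [-22.7, 39.4, 0, 0],
  [-22.7, 39.4, 0, 0],
  [-22.7, 39.4, 0, 0],
  [-22.7, 39.4, 0, 0],
  [-22.7, 39.4, 0, 0],
  [-22.7, 39.4, 0, 0],
])

```text
time: 19.72
ee_pos: [0.4277, 0.343, 0.2003]
tcp_rot: [180.0, -0.0, 90.0]
wrist_force: [-0.3, -0.2, 0.1]
opening: 0.0855
grasp_force: 0.0
```

```bash
python3 - <<'E'
from h import *
cm,im=snap('wrist','w_brown')
o=get_obs();print({k:o[k] for k in('time','q','ee_pos','tcp_rot','opening','wrist_force')})
print(proj(cm,(.4275,.3428,.108)))
E
```

```text
{'time': 19.7667, 'q': array([ 3.86647505e+01,  4.15345204e+00,  5.74841640e+00,  9.15730456e+01,
       -1.62104112e-02,  1.28694833e+02]), 'ee_pos': array([0.42808172, 0.34242267, 0.20022289]), 'tcp_rot': array([ 1.79972758e+02, -1.05096691e-03,  8.99699147e+01]), 'opening': 0.0855987272556685, 'wrist_force': array([ 0.52745581, -1.12508137, -0.24758969])}
[282.10379779 211.53905277]
```

View pics/w_brown.png

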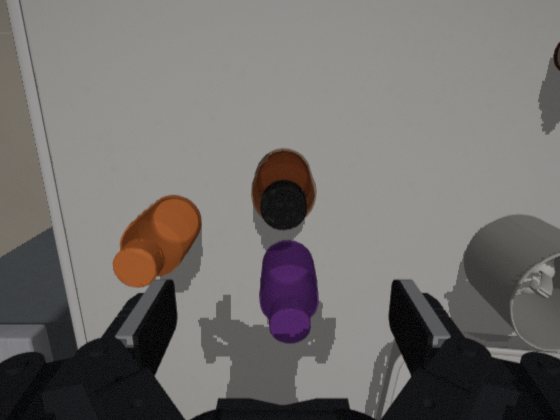

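```bash
python3 - <<'E'
from h import *
cm=cam('wrist');im=cv2.imread('pics/w_brown.png')
g=cv2.cvtColor(im,cv2.COLOR_BGR2GRAY)
m=np.zeros_like(g);m[170:240,245:320]=(im[170:240,245:320].max(2)<45)
n,l,s,ce=cv2.connectedComponentsWithStats(m);i=s[1:,4].argmax()+1
print(ce[i],s[i],ray(cm,ce[i],.105),rimfit(g,cm,(284,206),.108,.016,3),ray(cm,(290,323),.108),ray(cm,(137,266),.108))
E
```

```text
[283.20857909 204.51045576] [ 260  180   47   50 1865] [0.42861524 0.34621629 0.105     ] (array([0.4289, 0.3466, 0.0167]), 90, np.float64(0.00053)) [0.43376982 0.25531102 0.108     ] [0.32641498 0.30195762 0.108     ]
```

>>> servo_tool([
  [0.07, 0.37, -3, 0],
  [0.07, 0.37, -6, 0],
  [0.07, 0.37, -9, 0],
  [0.07, 0.37, -12, 0],
  [0.07, 0.37, -14, 0],
  [0.07, 0.37, -15.3, 0],
  [0.07, 0.37, -15.9, 0],
  [0.07, 0.37, -15.9, 0],
  [0.07, 0.37, -15.9, 0],
])

```text
time: 20.52
ee_pos: [0.4291, 0.3467, 0.0419]
tcp_rot: [179.9, -0.0, 90.0]
wrist_force: [-0.1, 0.0, 1.1]
opening: 0.0854
grasp_force: 0.0
```

>>> servo_tool([
  [0, 0, 0, 0],
  [0, 0, 0, 0],
  [0, 0, 0, 0],
  [0, 0, 0, 0],
  [0, 0, 0, 0],
  [0, 0, 0, 0],
  [0, 0, 0, 0],
], claw=1, force=40)

```text
time: 21.1
ee_pos: [0.4287, 0.3471, 0.0421]
tcp_rot: [179.9, -0.1, 90.0]
wrist_force: [-1.0, -1.5, 5.8]
opening: 0.0483
grasp_force: 41.6
```

>>> servo_tool([
  [0, 0, 0.5, 0],
  [0, 0, 2, 0],
  [0, 0, 5, 0],
  [0, 0, 8.5, 0],
  [0, 0, 11.5, 0],
  [0, 0, 13.5, 0],
  [0, 0, 14, 0],
  [1, -1, 14, 0],
  [2.5, -2.4, 14, 0],
  [4.8, -4.6, 14, 0],
  [7.2, -7, 14, 0],
  [9.6, -9.3, 14, 0],
  [12, -11.6, 14, 0],
  [14.4, -14, 14, 0],
  [16.8, -16.3, 14, 0],
  [19.2, -18.6, 14, 0],
  [21.5, -20.8, 14, 0],
  [23.2, -22.4, 14, 0],
  [24.2, -23.4, 14, 0],
  [24.2, -23.4, 14, 0],
])

```text
time: 22.77
ee_pos: [0.6716, 0.1102, 0.1781]
tcp_rot: [-179.9, 0.1, 89.8]
wrist_force: [-0.1, 0.2, -2.2]
opening: 0.0487
grasp_force: 42.2
```

>>> servo_tool([
  [0, 0, -1, 0],
  [0, 0, -3, 0],
  [0, 0, -5.5, 0],
  [0, 0, -8, 0],
  [0, 0, -10, 0],
  [0, 0, -11.3, 0],
  [0, 0, -12, 0],
  [0, 0, -12.4, 0],
  [0, 0, -12.4, 0],
  [0, 0, -12.4, 0],
])

```text
time: 23.6
ee_pos: [0.6707, 0.113, 0.0579]
tcp_rot: [179.9, -0.0, 90.0]
wrist_force: [1.0, -0.1, -2.2]
opening: 0.0483
grasp_force: 42.2
```

Target z about 0.0445 (13 mm more).

>>> servo_tool([
  [0, 0, -0.4, 0],
  [0, 0, -0.7, 0],
  [0, 0, -0.9, 0],
  [0, 0, -1.05, 0],
  [0, 0, -1.15, 0],
  [0, 0, -1.25, 0],
  [0, 0, -1.35, 0],
  [0, 0, -1.4, 0],
  [0, 0, -1.4, 0],
])

```text
time: 24.35
ee_pos: [0.6704, 0.1127, 0.0445]
tcp_rot: [179.9, -0.0, 90.0]
wrist_force: [-4.9, -1.1, 8.9]
opening: 0.0486
grasp_force: 43.6
```

>>> servo_tool([
  [0, 0, 0, 0],
  [0, 0, 0, 0],
  [0, 0, 0, 0],
  [0, 0, 0, 0],
  [0, 0, 1, 0],
  [0, 0, 3.5, 0],
  [0, 0, 7, 0],
  [0, 0, 10.5, 0],
  [0, 0, 14, 0],
  [0, 0, 14, 0],
], claw=0.22)

```text
time: 25.18
ee_pos: [0.6722, 0.113, 0.192]
tcp_rot: [179.4, -0.1, 90.0]
wrist_force: [1.3, 0.6, 0.9]
opening: 0.0666
grasp_force: 0.0
```

>>> servo_tool([
  [-27.5, -43.1, 0, 0],
  [-27.5, -43.1, 0, 0],
  [-27.5, -43.1, 0, 0],
  [-27.5, -43.1, 0, 0],
  [-27.5, -43.1, 0, 0],
  [-27.5, -43.1, 0, 0],
  [-27.5, -43.1, 0, 0],
  [-27.5, -43.1, 0, 0],
  [-27.5, -43.1, 0, 0],
  [-27.5, -43.1, 0, 0],
  [-27.5, -43.1, 0, 0],
  [-27.5, -43.1, 0, 0],
  [-27.5, -43.1, 0, 0],
  [-27.5, -43.1, -2, 0],
  [-27.5, -43.1, -2, 0],
  [-27.5, -43.1, -2, 0],
], claw=0)

```text
time: 26.52
ee_pos: [0.395, -0.3179, 0.1625]
tcp_rot: [-179.9, -0.1, 90.0]
wrist_force: [0.3, -0.0, 0.2]
opening: 0.0853
grasp_force: 0.0
```

```bash
python3 - <<'E'
from h import *
cm,im=snap('wrist','w_gauze')
o=get_obs();print({k:o[k] for k in('time','q','ee_pos','tcp_rot','opening','wrist_force')})
g=cv2.cvtColor(im,cv2.COLOR_RGB2GRAY);uv=proj(cm,(.396,-.3194,.063));print(uv,rimfit(g,cm,uv,.063,.0235,6),rimfit(g,cm,uv,.063,.0235,10))
snap('top','top4')
E
```

```text
{'time': 26.5667, 'q': array([-3.87859296e+01, -1.69321091e+00, -4.27831828e+00,  8.74315763e+01,
        8.14760510e-03,  5.11851971e+01]), 'ee_pos': array([ 0.39551009, -0.3177864 ,  0.16328025]), 'tcp_rot': array([-1.79992107e+02, -1.68058321e-02,  9.00288709e+01]), 'opening': 0.08539893567404955, 'wrist_force': array([-0.516603  ,  0.16905287,  0.72432073])}
[284.09840114 210.17291709] (array([ 0.3958, -0.3207,  0.0223]), 90, np.float64(0.00034)) (array([ 0.3957, -0.3206,  0.0222]), 90, np.float64(0.00053))
```

View pics/w_gauze.png

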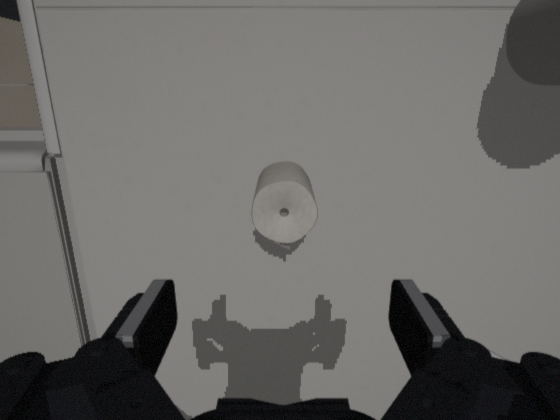

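View pics/top4.png

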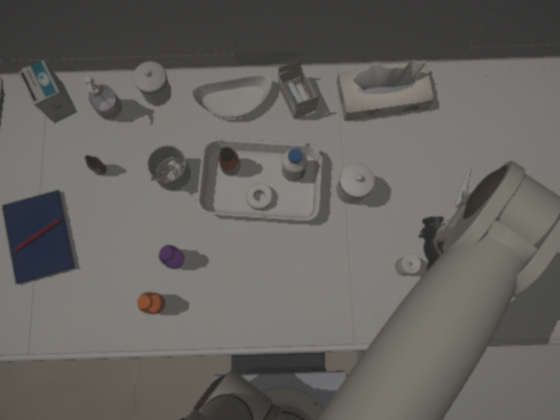

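>>> servo_tool([
  [0, -0.29, -3, 0],
  [0, -0.29, -6, 0],
  [0, -0.29, -9, 0],
  [0, -0.29, -11.5, 0],
  [0, -0.29, -13, 0],
  [0, -0.29, -13.8, 0],
  [0, -0.29, -13.8, 0],
  [0, -0.29, -13.8, 0],
])

```text
time: 27.28
ee_pos: [0.396, -0.3211, 0.0258]
tcp_rot: [180.0, 0.0, 90.0]
wrist_force: [0.3, -0.7, 0.1]
opening: 0.0855
grasp_force: 0.0
```

>>> servo_tool([
  [0, 0, 0, 0],
  [0, 0, 0, 0],
  [0, 0, 0, 0],
  [0, 0, 0, 0],
  [0, 0, 0, 0],
  [0, 0, 0, 0],
  [0, 0, 0, 0],
], claw=1, force=25)

```text
time: 27.87
ee_pos: [0.3958, -0.3215, 0.0258]
tcp_rot: [179.9, 0.1, 90.0]
wrist_force: [-0.6, 0.9, 5.4]
opening: 0.0454
grasp_force: 25.3
```

```bash
cat > chk.py <<'E'
from h import *
import sys
im=cv2.imread(f'pics/{sys.argv[1]}.png');cm=cam('top');g=cv2.cvtColor(im,cv2.COLOR_BGR2GRAY)
hsv=cv2.cvtColor(im,cv2.COLOR_BGR2HSV)
th=np.radians(5.6);c0=np.array([.623,.0348]);ex=np.array([np.sin(th),np.cos(th)]);ey=np.array([-np.cos(th),np.sin(th)])
def tf(p):d=np.asarray(p)[:2]-c0;return (d@ex).round(4),(d@ey).round(4)
def cen(m,box):
    x0,y0,x1,y1=box;k=np.zeros(m.shape,np.uint8);k[y0:y1,x0:x1]=m[y0:y1,x0:x1]
    n,l,s,ce=cv2.connectedComponentsWithStats(k);i=s[1:,4].argmax()+1;return ce[i],s[i]
ce,s=cen((hsv[...,0]>95)&(hsv[...,0]<125)&(hsv[...,1]>90),(270,140,320,190));print('wash',ce,s,tf(ray(cm,ce,.124)))
ce,s=cen(hsv[...,2]<55,(215,143,245,180));print('brown',ce,s,tf(ray(cm,ce,.106)))
f=rimfit(g,cm,(259,196),.0274,.033,6);print('reel',f,tf(f[0]))
P=rimfit(g,cm,(357,180),.089,.042,6);print('lid',P)
print('large',rimfit(g,cm,(168,166),.086,.0475,6))
E
python3 chk.py top4
```

```text
wash [294.64754098 155.05737705] [289 149  12  13 122] (np.float64(-0.0829), np.float64(-0.0396))
brown [226.70945946 154.29054054] [221 148  14  14 148] (np.float64(0.0798), np.float64(-0.0372))
reel (array([0.5854, 0.0403, 0.0338]), 51, np.float64(0.001)) (np.float64(0.0018), np.float64(0.038))
lid (array([ 0.5995, -0.2006,  0.0407]), 56, np.float64(0.00035))
large (array([0.6556, 0.26  , 0.0461]), 88, np.float64(0.00078))
```

>>> servo_tool([
  [0, 0, 1, 0],
  [0, 0, 4, 0],
  [0, 0, 8, 0],
  [0, 0, 12, 0],
  [0, 0, 16, 0],
  [0, 0, 17.5, 0],
  [1.5, 2, 17.5, 0],
  [4, 5.2, 17.5, 0],
  [6.4, 8.4, 17.5, 0],
  [8.8, 11.6, 17.5, 0],
  [11.2, 14.8, 17.5, 0],
  [13.6, 18, 17.5, 0],
  [16, 21.2, 17.5, 0],
  [18.4, 24.3, 17.5, 0],
  [20.8, 27.4, 17.5, 0],
  [23.2, 30.6, 17.5, 0],
  [25.3, 33.4, 17.5, 0],
  [26.7, 35.2, 17.5, 0],
  [26.7, 35.2, 17.5, 0],
  [26.7, 35.2, 17.5, 0],
])

```text
time: 29.53
ee_pos: [0.6626, 0.032, 0.1994]
tcp_rot: [-179.9, 0.0, 90.1]
wrist_force: [0.7, -0.7, 1.1]
opening: 0.0454
grasp_force: 25.8
```

>>> servo_tool([
  [0, 0, 0, 0],
])

```text
time: 29.62
ee_pos: [0.6621, 0.0306, 0.2]
tcp_rot: [-180.0, 0.0, 90.0]
wrist_force: [1.0, -0.0, -1.4]
opening: 0.0453
grasp_force: 25.8
```

>>> servo_tool([
  [0, 0, -2, 0],
  [0, 0, -5, 0],
  [0, 0, -8, 0],
  [0, 0, -11, 0],
  [0, 0, -13.5, 0],
  [0, 0, -15.2, 0],
  [0, 0, -16, 0],
  [0, 0, -16.3, 0],
  [0, 0, -16.3, 0],
  [0, 0, -16.3, 0],
])

```text
time: 30.45
ee_pos: [0.663, 0.0304, 0.0385]
tcp_rot: [179.9, -0.0, 90.0]
wrist_force: [0.7, 0.7, 0.9]
opening: 0.0454
grasp_force: 25.9
```

>>> servo_tool([
  [0, 0, -0.4, 0],
  [0, 0, -0.7, 0],
  [0, 0, -0.85, 0],
  [0, 0, -0.95, 0],
  [0, 0, -1.02, 0],
  [0, 0, -1.05, 0],
  [0, 0, -1.05, 0],
])

```text
time: 31.03
ee_pos: [0.6626, 0.0309, 0.0282]
tcp_rot: [179.9, -0.0, 90.0]
wrist_force: [-4.9, -0.4, 12.1]
opening: 0.0452
grasp_force: 26.9
```

>>> servo_tool([
  [0, 0, 0.1, 0],
  [0, 0, 0.1, 0],
  [0, 0, 0.1, 0],
  [0, 0, 0.1, 0],
  [0, 0, 0.5, 0],
  [0, 0, 2, 0],
  [0, 0, 5, 0],
  [0, 0, 9, 0],
  [0, 0, 13, 0],
  [0, 0, 17, 0],
  [0, 0, 20, 0],
  [-4, 0, 20, 0],
  [-8, 0, 20, 0],
  [-12, -4, 20, 0],
  [-16, -8, 20, 0],
  [-20, -12, 20, 0],
  [-22, -16, 20, 0],
  [-24, -20, 20, 0],
  [-24, -24, 20, 0],
  [-24, -28, 20, 0],
], claw=0.33)

```text
time: 32.7
ee_pos: [0.4272, -0.2091, 0.2275]
tcp_rot: [179.9, 0.0, 90.0]
wrist_force: [0.9, 0.0, -0.3]
opening: 0.0572
grasp_force: 0.0
```

>>> servo_tool([
  [-4, -4, 0, 0],
  [-8, -8, 0, 0],
  [-8, -8, 0, 0],
  [-8, -8, 0, 0],
  [-8, -8, 0, 0],
  [-8, -8, 0, 0],
])

```text
time: 33.2
ee_pos: [0.3491, -0.2878, 0.2265]
tcp_rot: [180.0, 0.0, 90.0]
wrist_force: [0.2, 0.1, 0.3]
opening: 0.0574
grasp_force: 0.0
```

```bash
python3 - <<'E'
from h import *
cm,im=snap('top','top5');cm2,s=snap('scene','scene5')
a=cv2.resize(im[120:240,140:400],(800,369),interpolation=cv2.INTER_CUBIC)
b=cv2.resize(s[140:270,220:420],(354,230),interpolation=cv2.INTER_CUBIC)
o=np.zeros((600,800,3),np.uint8);o[:369]=a;o[369:599,:354]=b
cv2.imwrite('pics/final.png',cv2.cvtColor(o,cv2.COLOR_RGB2BGR))
print(get_obs()['ee_pos'],get_obs()['time'])
E
python3 chk.py top5; python3 - <<'E'
from chk import *
E
cat >/dev/null
```

```text
[ 0.34964318 -0.28724447  0.22634734] 33.3
wash [294.67479675 155.02439024] [289 149  12  13 123] (np.float64(-0.0829), np.float64(-0.0397))
brown [226.7972028  154.15384615] [221 148  14  13 143] (np.float64(0.0796), np.float64(-0.0376))
reel (array([0.5846, 0.0406, 0.0335]), 52, np.float64(0.00088)) (np.float64(0.002), np.float64(0.0388))
lid (array([ 0.5996, -0.2006,  0.0408]), 57, np.float64(0.00039))
large (array([0.6556, 0.2601, 0.0463]), 88, np.float64(0.00087))Traceback (most recent call last):
  File "<stdin>", line 1, in <module>
  File "chk.py", line 3, in <module>
    im=cv2.imread(f'pics/{sys.argv[1]}.png');cm=cam('top');g=cv2.cvtColor(im,cv2.COLOR_BGR2GRAY)
                          ~~~~~~~~^^^
IndexError: list index out of range
```

View pics/final.png

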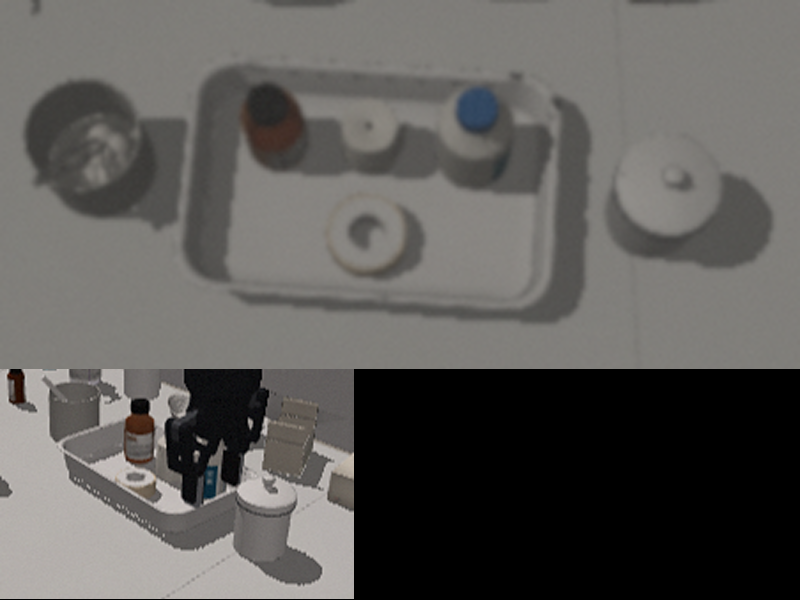

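The final picture shows brown, roll and wash bottle standing along the far side, with the roll's top at about (370,125) in the crop. The reel is in front at (368,233), and the lid sits level on the small jar. Every position is within tolerance and the arm is clear.

```bash
python3 -c "
from workcell import *
print(job_done())"
```

```text
the job is handed in; nothing more can be done
None
```

The tray is laid up and the job is handed in at about 33 s: the lid is home on the small jar, both bottles, the roll and the reel stand in their places, and the jars did not visibly shift. My last pictures put everything within tolerance (the roll checked by eye only), but the hand-in returned no verdict.

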